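# Fetch the cactus from behind the craft supplies

## Task

The little potted cactus is hemmed in on the supplies tray by the canister, the carton and the bottle. First move all three out of the way, standing them upright on the newspaper sheet; only then lift out the cactus and stand it in the middle of the round turntable; then put the canister, the carton and the bottle back, each centred on the rubber pad it came from. Keep everything upright throughout.

Things in the scene. Friction and masses are not known exactly. Their poses are not given: they have to be found in the camera images.
- canister: White ceramic canister with a flat, flush wooden lid: an upright cylinder, 50 mm in diameter and 112 mm tall, about 0.25 kg. Origin: centre of the underside, z up.
- carton: Plain brown cardboard carton, rigid and closed, 46 x 46 mm in plan and 120 mm tall, about 0.13 kg. Origin: centre of the underside, x and y square to its side faces, z up.
- bottle: White plastic bottle: an upright cylinder 48 mm in diameter up to 94 mm, then a conical nozzle that narrows to a tip at 124 mm; about 0.2 kg. Origin: centre of the underside, z up. Grip it by the cylinder.
- plant: Small round green cactus in a straight terracotta pot: pot 50 mm in diameter and 50 mm tall, the cactus within the pot's width and up to 69 mm; about 0.2 kg. It stands on the tray's floor (8 mm above the table). One of the supplies stands 60 mm in front of it (robot side, centre to centre), one 62 mm away on either side. Origin: centre of the pot's underside, z up.
- pad_canister: Fixed black rubber pad, 3 mm thick, lying on the floor of the wooden tray (its top is 11 mm above the table), the home of the canister, which stands on its centre at the start; a disc 66 mm in diameter, so that a narrow border shows around the thing. Origin: centre of the underside. Its x and y axes lie along the tray's sides.
- pad_carton: Fixed black rubber pad, 3 mm thick, lying on the floor of the wooden tray (its top is 11 mm above the table), the home of the carton, which stands on its centre at the start; a square of 62 mm, so that a narrow border shows around the thing. Origin: centre of the underside. Its x and y axes lie along the tray's sides.
- pad_bottle: Fixed black rubber pad, 3 mm thick, lying on the floor of the wooden tray (its top is 11 mm above the table), the home of the bottle, which stands on its centre at the start; a disc 66 mm in diameter, so that a narrow border shows around the thing. Origin: centre of the underside. Its x and y axes lie along the tray's sides.
- sheet: Folded sheet of grey newspaper with darker picture patches, fixed flat on the table at one side of the tray: 280 mm along its x, 150 mm along its y, 3 mm thick. The side area. Origin: centre of the underside.
- turntable: Round wooden decorating turntable on a short black foot, on the other side of the tray, fixed, not turning: 130 mm in diameter, its flat top 16 mm above the table. Origin: centre of the underside.

How it is judged:
On the way, in this order (a step that is already met when the one before it is completed fails the run):
1. the canister, the carton and the bottle all stand released on the newspaper sheet, the cactus still in its place (x of canister in the frame of sheet between -0.125 and 0.125 m and y of canister in the frame of sheet between -0.06 and 0.06 m and z of each of canister, carton, bottle in the frame of sheet below 0.008 m and angle between each of canister, carton, bottle's own z axis and vertical below 0.1 rad and linear speed of each of canister, carton, bottle below 0.03 m/s and contact force between each of canister, carton, bottle and the fingers below 0.1 N and x of carton in the frame of sheet between -0.125 and 0.125 m and y of carton in the frame of sheet between -0.06 and 0.06 m and x of bottle in the frame of sheet between -0.125 and 0.125 m and y of bottle in the frame of sheet between -0.06 and 0.06 m and distance of plant from where it was at the start of the episode below 0.02 m), for 0.2 s.
2. the cactus stands released in the middle of the turntable, the three others still on the sheet (horizontal distance between plant and turntable below 0.015 m and z of plant in the frame of turntable between 0.01 and 0.021 m and angle between each of plant, canister, carton, bottle's own z axis and vertical below 0.1 rad and linear speed of each of plant, canister, carton, bottle below 0.03 m/s and contact force between each of plant, canister, carton, bottle and the fingers below 0.1 N and x of canister in the frame of sheet between -0.125 and 0.125 m and y of canister in the frame of sheet between -0.06 and 0.06 m and z of each of canister, carton, bottle in the frame of sheet below 0.008 m and x of carton in the frame of sheet between -0.125 and 0.125 m and y of carton in the frame of sheet between -0.06 and 0.06 m and x of bottle in the frame of sheet between -0.125 and 0.125 m and y of bottle in the frame of sheet between -0.06 and 0.06 m), for 0.2 s.
At the end, for the whole second after the job is handed in: The cactus pot stands upright on the turntable within 15 mm of its centre; the canister, the carton and the bottle each stand upright on the rubber pad they came from, within 12 mm of its centre; all are released and at rest (horizontal distance between plant and turntable below 0.015 m and z of plant in the frame of turntable between 0.01 and 0.021 m and angle between each of plant, canister, carton, bottle's own z axis and vertical below 0.1 rad and linear speed of each of plant, canister, carton, bottle below 0.03 m/s and contact force between each of plant, canister, carton, bottle and the fingers below 0.1 N and horizontal distance between canister and pad_canister below 0.012 m and z of canister in the frame of pad_canister below 0.008 m and horizontal distance between carton and pad_carton below 0.012 m and z of carton in the frame of pad_carton below 0.008 m and horizontal distance between bottle and pad_bottle below 0.012 m and z of bottle in the frame of pad_bottle below 0.008 m); the robot touches nothing.
It fails at once if the canister is tipped by more than about 35 degrees (angle between canister's own z axis and vertical above 0.6 rad).
It fails at once if the carton is tipped by more than about 35 degrees (angle between carton's own z axis and vertical above 0.6 rad).
It fails at once if the bottle is tipped by more than about 35 degrees (angle between bottle's own z axis and vertical above 0.6 rad).
It fails at once if the cactus is tipped by more than about 35 degrees (angle between plant's own z axis and vertical above 0.6 rad).
It also fails if it takes over 144 s, if anything falls off the work surface, if the arm or the gripper's body presses on something with over 40 N, if the wrist force passes 120 N, or if a joint passes its speed limit or range.

## Robot

A 6-joint arm with a two-finger parallel gripper is mounted at the origin on the work surface. World frame = base frame: x ahead of the robot, y to its left, z up, the work surface at z = 0. Lengths are in m, angles in rad, forces in N, time in s.
With the tool pointing down it reaches from about 0.35 to 0.85 m from the base axis. Payload 8.1 kg.
Tool frame: the origin (TCP) lies at the centre of the arm's flange, where the gripper is bolted on; the fingertips stand 186 mm ahead of it and the grasp point (between the pads) lies 167 mm ahead of it (robot.grasp_offset is the distance from the TCP to the grasp point, in m); z points along the fingers, y is the line along which they close (so a half turn about z gives the same grasp; the last joint's range is limited). The gripper opens to 93 mm and grips with 3 to 60 N. Pads are 15 mm wide; open, the fingers measure 128 mm over their backs; the gripper's body (75 mm by 188 mm) begins 65 mm behind the grasp point.
Start: joints at [-1.383, 0.13, 1.488, -0, 1.523, -0.085], TCP at [0.162, -0.578, 0.405] pointing down, gripper open.
Joint ranges: [-2.96, 2.96], [-0.89, 2.26], [0.02, 2.5], [-1.34, 4.48], [0, 2.73], [-2.66, 2.66]. Speed limits (rad/s): [2.39, 2.39, 2.79, 3.14, 3.14, 3.14].

## Interface

Orientations are given as a rotation vector (axis times angle).
In Python, from plant import robot gives the robot as it stands.
- The arm moves only by the tool drive_tool, never from a script. Its argument "moves" is one flat list of numbers, 7 for each row, row after row: the finger opening in mm, from 0 to 93, then the shift along the tool's x, y, z in mm, then the turn, a rotation vector about the tool's x, y, z in degrees. A call has 1 to 8 rows; each row shifts and turns the commanded pose from where the row before left it, along the tool's axes as they then stand; what a row does not reach is not made up. A row lasts 1/10 s, in which the tool goes at most 50 mm and 8.59 degrees, less where a joint would pass 70% of its speed; a pose out of reach is approached as far as the arm can. A call is refused whole if a number of a shift passes 50 or a number of a turn 8.59, either way. A call with a gripper value outside its range is refused whole. The fingers move at their own pace and stop on an object; "grip_force" is the grip in N (left out, the last holds). Time passes only in rows, so rows that do not move let the fingers close. It gives the time, the measured TCP pose, the force, the opening and the grip force at its end, in the units of the state.
- robot.read_state(): the state, without advancing time (a new reading comes with each control period).
- robot.read_camera(name): name is "scene" or "top" or "wrist"; returns a dict with "color" (384x512x3 uint8, red, green, blue), "depth" (384x512 float32, m along the optical axis (not along the pixel's ray), 0 where there is no reading), "mtx" (3x3 intrinsics, pixels), "R" (3x3) and "t" (3): a world point X has camera coordinates R X + t. Camera axes: x right, y down, z forward; pixel columns grow to the right and rows downward; lengths in m; the calibration is good to about 2 mm. A picture is of the moment at which its call begins.
- robot.close_job(): hands the job in; it is judged then, once.
The state is a dict: "t": time; "q": joint angles; "dq": joint speeds; "joint_torque": joint torques, N m; "tool_pos": TCP position; "orientation": TCP orientation; "force": force on the tool from outside, world axes, zero at the start; "wrist_torque": the same for the moment, N m; "opening": finger opening in m; "gripper_force": force on a finger pad.
Only numpy, scipy, OpenCV 4.12 (cv2) and the standard library are available. Lean on these libraries where they do the work, as an engineer would, in place of code of your own. Each camera call takes 0.05 s, during which the arm holds its last target. There are 200 camera calls.

## Working session

There is one attempt and no reset: what is moved stays moved. The work goes in short steps, Python scripts to look and compute and a tool call to move; the robot and the scene stay as the last step left them, time stands still between calls to the robot, and variables do not carry over. Pictures are saved under pics/ and viewed, at most 14 in all, crops included, and the job is handed in when it is done.

Besides the shell and the picture viewer there is one more tool, called after ">>>" as a command line: name --argument value ..., lists and objects as JSON in quotes. drive_tool: Moves the arm, as the interface text tells. Its arguments: {"type":"object","properties":{"moves":{"type":"array","items":{"type":"number"}},"grip_force":{"type":"number"}},"required":["moves"]}

```bash
mkdir -p pics; ls
cat > h.py <<'E'
import numpy as np, cv2
from plant import robot
def cam(n):
    c=robot.read_camera(n); v,u=np.mgrid[0:384,0:512]; K=c["mtx"]; d=c["depth"]
    P=np.stack([(u-K[0,2])/K[0,0]*d,(v-K[1,2])/K[1,1]*d,d],-1)
    c["W"]=(P-c["t"])@c["R"]; c["W"][d==0]=np.nan
    return c
def save(c,n): cv2.imwrite("pics/"+n,c["color"][:,:,::-1])
E
python3 - <<'E'
from h import *
s=robot.read_state(); print({k:np.round(v,3) for k,v in s.items()}, robot.grasp_offset)
for n in ["top","scene"]:
    c=cam(n); save(c,n+"0.png"); np.savez(n+"0.npz",**{k:c[k] for k in ["W","color"]}); print(n, -c["R"].T@c["t"])
E
```

```text
pics
{'t': np.float64(0.0), 'q': array([-1.383,  0.131,  1.489,  0.   ,  1.523, -0.085]), 'dq': array([ 0.   ,  0.   , -0.002, -0.003,  0.002,  0.001]), 'joint_torque': array([ 4.0000e-03, -5.5984e+01, -4.9175e+01,  7.7000e-02,  3.6000e-02,
       -0.0000e+00]), 'tool_pos': array([ 0.162, -0.578,  0.404]), 'orientation': array([-3.111, -0.427,  0.   ]), 'force': array([-0.852,  0.276,  0.003]), 'wrist_torque': array([-0.052, -0.037, -0.037]), 'gripper_force': np.float64(0.0), 'opening': np.float64(0.093)} 0.1673
top [0.43656048 0.00858284 0.97049408]
scene [1.2816513  0.46612359 0.8358345 ]
```

View pics/top0.png

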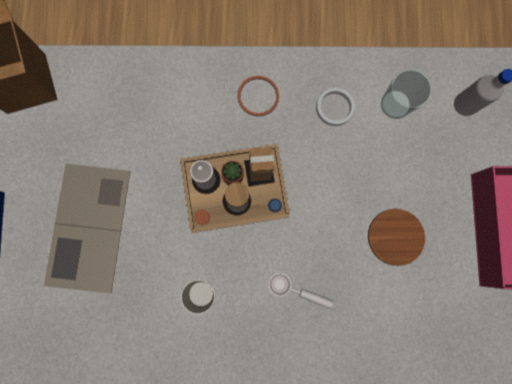

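View pics/scene0.png

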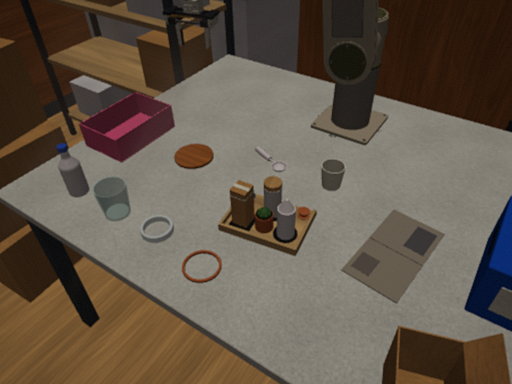

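Top view: the bottle's top is at (203,172), the cactus at (233,172), the carton at (262,165) and the canister, nearest the robot, at (237,193). The sheet is around (88,228) and the turntable at (397,237). Next I'll measure these.

Run:
```python
from h import *
D=np.load("top0.npz");W=D["W"];C=D["color"]
S=np.load("scene0.npz");V=S["W"]
def pts(W,box,z0,z1):
    x0,x1,y0,y1=box
    m=(W[...,0]>x0)&(W[...,0]<x1)&(W[...,1]>y0)&(W[...,1]<y1)&(W[...,2]>z0)&(W[...,2]<z1)
    return m
for n,(u,v) in dict(bottle=(203,172),plant=(233,172),carton=(262,157),can=(237,190),sheet=(88,228),tt=(397,237),trayfloor=(250,215)).items(): print(n,np.round(W[v,u],4))
def rect(m,n):
    p=W[m][:,:2].astype(np.float32); r=cv2.minAreaRect(p*1000); print(n,m.sum(),np.round(r[0],1),np.round(r[1],1),round(r[2],2), "med z",np.median(W[m][:,2]))
def circ(m,n,W=W):
    c,r=cv2.minEnclosingCircle((W[m][:,:2]*1000).astype(np.float32)); print(n,m.sum(),np.round(c,1),round(r,1),np.round(W[m].mean(0)*1000,1))
uu=np.arange(512)[None]+np.zeros((384,1));vv=np.arange(384)[:,None]+np.zeros((1,512))
def pb(u0,u1,v0,v1): return (uu>=u0)&(uu<u1)&(vv>=v0)&(vv<v1)
circ(pb(220,255,170,215)&(W[...,2]>.11),"can top")
rect(pb(245,280,140,190)&(W[...,2]>.115),"carton top")
circ(pb(185,220,155,195)&(W[...,2]>.10),"bottle upper")
circ(pb(185,220,155,195)&(W[...,2]>.09)&(W[...,2]<.107),"bottle shoulder")
circ(pb(218,248,155,185)&(W[...,2]>.05)&(W[...,2]<.1),"plant")
circ(pb(360,435,200,275)&(W[...,2]>.010),"turntable")
hsv=cv2.cvtColor(C,cv2.COLOR_RGB2HSV)
# sheet by colour
print("sheet hsv",hsv[200,85],hsv[260,95],"table",hsv[330,90])
m=pb(35,140,150,305)&(hsv[...,1]>28); m=cv2.morphologyEx(m.astype(np.uint8),cv2.MORPH_OPEN,np.ones((3,3))).astype(bool)
rect(m,"sheet")
# tray rim
m=pb(170,300,135,240)&(hsv[...,1]>60)&(W[...,2]<.04); rect(m,"tray")
# black pads
m=pb(185,285,150,225)&(C.max(2)<45)&(W[...,2]<.02); 
n,l,st,ce=cv2.connectedComponentsWithStats(m.astype(np.uint8))
for i in range(1,n):
    if st[i,4]>20: rect(l==i,"pad"); circ(l==i,"pad")
# scene view crosssections
for n,(x,y) in {}.items(): pass
big=cv2.resize(C[135:240,170:300][:,:,::-1],None,fx=6,fy=5.7,interpolation=cv2.INTER_CUBIC); cv2.imwrite("pics/crop.png",big[:600,:800])
cv2.imwrite("pics/scrop.png",cv2.resize(S["color"][165:260,210:330][:,:,::-1],None,fx=6,fy=6,interpolation=cv2.INTER_CUBIC))
```

```text
bottle [0.609  0.0875 0.1256]
plant [0.619  0.0278 0.0762]
carton [ 0.6379 -0.0321  0.1344]
can [0.5719 0.0186 0.1252]
sheet [0.5052 0.3581 0.0017]
tt [ 0.4807 -0.3416  0.0174]
trayfloor [ 0.5329 -0.0096  0.0072]
can top 486 [577.3   8.5] 42.0 [564.3  18.7 123. ]
carton top 550 [615.6 -28.9] [52.2 90.1] 82.08 med z 0.13128158999870318
bottle upper 412 [615.6  92.7] 24.3 [613.2  92.3 114. ]
bottle shoulder 138 [615.6  92.7] 24.3 [610.8  91.5 103.5]
plant 402 [624.   30.1] 25.1 [622.   30.2  65.6]
turntable 2571 [ 481.7 -340.6] 65.3 [ 481.  -340.    16.1]
sheet hsv [ 19  50 122] [ 20  45 125] table [ 13  12 143]
sheet 7277 [508.1 360.3] [142.2 284.3] 80.8 med z nan
tray 4723 [598.5  26.5] [177.3 224.9] 9.1 med z 0.009440063917887855
pad 142 [634.3 -30.6] [56.8 57.2] 8.9 med z 0.01148092829708533
pad 142 [634.6 -30.8] 39.8 [622.1 -21.   11.5]
pad 135 [606.3  87.1] [40.  59.6] 27.64 med z 0.011292549900182487
pad 135 [614.5  91.2] 30.6 [603.2  83.2  11.3]
pad 94 [553.2  22.4] [59.5 36.9] 89.46 med z 0.011066778936728899
pad 94 [563.4  21.8] 30.3 [549.3  24.2  11.2]
```

View pics/crop.png

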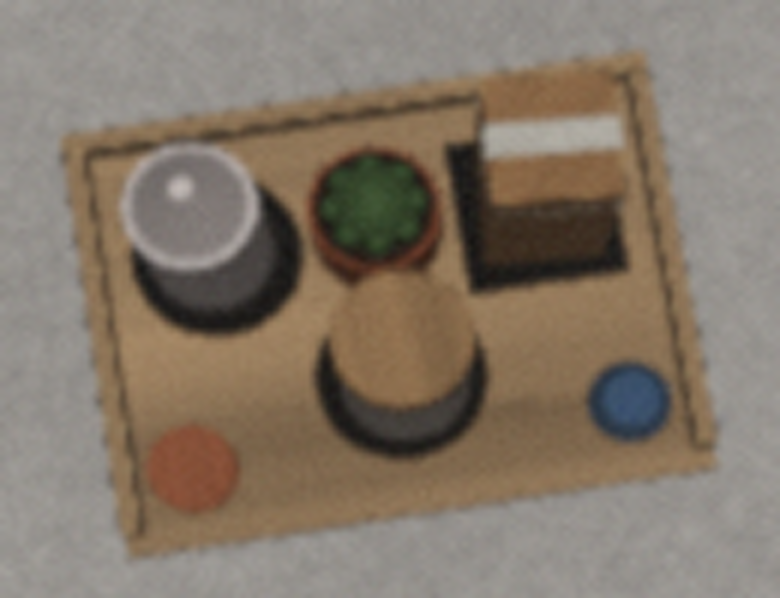

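Top crop: the bottle (tip at 180,188), cactus (375,215), canister lid (402,340) and carton (550,140) stand on black pads in a tray turned by about 9°. All the measured positions agree with the stated 60/62 mm layout. I'll fly to a point above the canister.

>>> drive_tool --moves '[80, 0, 0, 0, 0, 0, 6.6, 80, 30.6, -33, 0, 0, 0, 0, 80, 30.6, -33, 0, 0, 0, 0, 80, 30.6, -33, 0, 0, 0, 0, 80, 30.6, -33, 0, 0, 0, 0, 80, 30.6, -33, 0, 0, 0, 0, 80, 30.6, -33, 0, 0, 0, 0, 80, 30.6, -33, 0, 0, 0, 0]' --grip_force 20

```text
t: 0.9
tool_pos: [0.3375, -0.3143, 0.4044]
orientation: [-3.132, -0.247, 0.0]
force: [1.5, -0.5, -0.5]
opening: 0.0801
gripper_force: 0.0
```

>>> drive_tool --moves '[80, 30.6, -33, 0, 0, 0, 0, 80, 30.6, -33, 0, 0, 0, 0, 80, 30.6, -33, 0, 0, 0, 0, 80, 30.6, -33, 0, 0, 0, 0, 80, 30.6, -33, 0, 0, 0, 0, 80, 30.6, -33, 0, 0, 0, 0, 80, 30.6, -33, 0, 0, 0, 0, 80, 30.6, -33, 0, 0, 0, 0]'

```text
t: 1.7
tool_pos: [0.5379, -0.015, 0.4044]
orientation: [-3.132, -0.248, 0.001]
force: [0.4, 0.0, 0.0]
opening: 0.0798
gripper_force: 0.0
```

>>> drive_tool --moves '[80, 30.6, -33, 0, 0, 0, 0, 80, 0, 0, 0, 0, 0, 0]'

```text
t: 1.9
tool_pos: [0.5638, 0.0247, 0.4036]
orientation: [-3.129, -0.254, 0.001]
force: [-0.5, -0.6, 0.2]
opening: 0.0799
gripper_force: 0.0
```

```bash
cat >> h.py <<'E'
def to(x,y,z,phi,s=None):
    """total shift (mm, in tool axes after the turn) and turn to reach a tool-down TCP pose"""
    s=robot.read_state() if s is None else s
    from scipy.spatial.transform import Rotation as R
    M=R.from_rotvec(s["orientation"]).as_matrix(); p0=np.degrees(np.arctan2(M[1,0],M[0,0]))
    d=(np.array([x,y,z])-s["tool_pos"])*1000; f=np.radians(phi)
    print("pose",np.round(s["tool_pos"],4),"phi",round(p0,2),"tilt z",np.round(M[:,2],3),"open",round(s["opening"],4),"t",s["t"])
    print("turn",round(p0-phi,1),"shift",np.round([d[0]*np.cos(f)+d[1]*np.sin(f),d[0]*np.sin(f)-d[1]*np.cos(f),-d[2]],1))
E
python3 - <<'E'
from h import *
to(.564,.020,.252,9); c=cam("wrist"); save(c,"w1.png")
W=c["W"]; m=(W[...,2]>.118)&(W[...,2]<.13)&(np.hypot(W[...,0]-.564,W[...,1]-.02)<.032)
print(cv2.minEnclosingCircle((W[m][:,:2]*1000).astype(np.float32)),W[m].mean(0))
E
```

```text
pose [0.5638 0.0247 0.4036] phi 9.29 tilt z [-0.001  0.002 -1.   ] open 0.0799 t 1.9
turn 0.3 shift [ -0.5   4.7 151.6]
((565.7633056640625, 18.2161865234375), 24.866207122802734) [0.56665093 0.01851867 0.12244241]
```

View pics/w1.png

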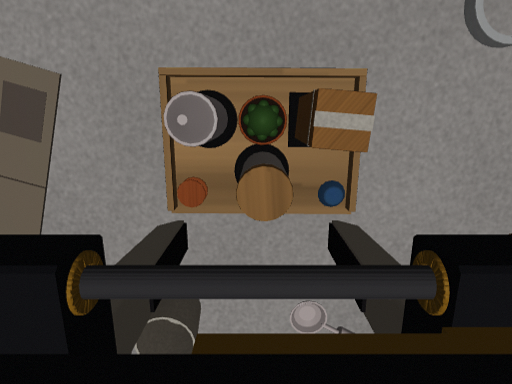

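The wrist view shows the canister lid at (265,192), well centred between the fingers, with free room on both its sides. I'll nudge the tool and descend.

>>> drive_tool --moves '[80, 1, 6, 0, 0, 0, 0.3, 80, 0, 0, 40, 0, 0, 0, 80, 0, 0, 40, 0, 0, 0, 80, 0, 0, 40, 0, 0, 0, 80, 0, 0, 31, 0, 0, 0, 80, 0, 0, 0, 0, 0, 0, 80, 0, 0, 0, 0, 0, 0]'

```text
t: 2.65
tool_pos: [0.564, 0.0134, 0.2542]
orientation: [3.133, 0.236, -0.001]
force: [0.8, 0.4, 0.4]
opening: 0.0799
gripper_force: 0.0
```

Run:
```python
from h import *
to(.566,.0185,.252,9)
```

```text
pose [0.564  0.0134 0.2542] phi 8.63 tilt z [-0.001 -0.    -1.   ] open 0.0799 t 2.65
turn -0.4 shift [ 2.8 -4.7  2.2]
```

>>> drive_tool --moves '[80, 2.5, -4.7, 2, 0, 0, 0, 80, 0, 0, 0, 0, 0, 0, 40, 0, 0, 0, 0, 0, 0, 40, 0, 0, 0, 0, 0, 0, 40, 0, 0, 0, 0, 0, 0, 40, 0, 0, 0, 0, 0, 0, 40, 0, 0, 0, 0, 0, 0]'

```text
t: 3.35
tool_pos: [0.566, 0.0197, 0.2518]
orientation: [3.132, 0.239, 0.0]
force: [-0.5, -0.6, 1.0]
opening: 0.0498
gripper_force: 20.0
```

Run:
```python
from h import *
s=robot.read_state();print(s["gripper_force"],s["force"])
to(.508,.360,.40,9)
```

```text
19.999740198254585 [-0.52841432 -0.57551717  0.99153115]
pose [0.566  0.0197 0.2518] phi 8.73 tilt z [ 0. -0. -1.] open 0.0498 t 3.35
turn -0.3 shift [  -4.1 -345.1 -148.2]
```

>>> drive_tool --moves '[40, 0, 0, -25, 0, 0, 0, 40, 0, 0, -45, 0, 0, 0, 40, 0, 0, -45, 0, 0, 0, 40, 0, -15, -35, 0, 0, 0, 40, -1, -40, 0, 0, 0, 0, 40, -1, -40, 0, 0, 0, 0, 40, -1, -40, 0, 0, 0, 0, 40, -1, -40, 0, 0, 0, 0]'

```text
t: 4.15
tool_pos: [0.5349, 0.1934, 0.4013]
orientation: [3.132, 0.239, -0.001]
force: [1.1, 1.1, -1.8]
opening: 0.0502
gripper_force: 20.0
```

>>> drive_tool --moves '[40, 0, -40, 0, 0, 0, 0, 40, 0, -40, 0, 0, 0, 0, 40, 0, -40, 0, 0, 0, 0, 40, 0, -35, 0, 0, 0, 0, 40, 0, -15, 0, 0, 0, 0, 40, 0, 0, 30, 0, 0, 0, 40, 0, 0, 0, 0, 0, 0, 40, 0, 0, 0, 0, 0, 0]'

```text
t: 4.95
tool_pos: [0.5095, 0.3593, 0.3706]
orientation: [3.131, 0.238, -0.005]
force: [0.2, -0.1, -1.6]
opening: 0.0496
gripper_force: 20.0
```

Run:
```python
from h import *
to(.508,.360,.2445,9)
```

```text
pose [0.5095 0.3593 0.3706] phi 8.7 tilt z [-0.003 -0.002 -1.   ] open 0.0496 t 4.95
turn -0.3 shift [ -1.4  -0.9 126.1]
```

>>> drive_tool --moves '[40, 0, 0, 45, 0, 0, 0, 40, 0, 0, 40, 0, 0, 0, 40, 0, 0, 25, 0, 0, 0, 40, 0, 0, 10, 0, 0, 0, 40, 0, 0, 4, 0, 0, 0, 40, 0, 0, 2, 0, 0, 0, 40, 0, 0, 0, 0, 0, 0, 40, 0, 0, 0, 0, 0, 0]'

```text
t: 5.75
tool_pos: [0.5104, 0.3605, 0.2477]
orientation: [-3.131, -0.239, -0.004]
force: [-0.5, 0.6, -2.2]
opening: 0.0498
gripper_force: 20.0
```

Run:
```python
from h import *
s=robot.read_state();print(s["force"])
to(.508,.360,.244,9)
```

```text
[-0.54023282  0.63819981 -2.19632193]
pose [0.5104 0.3605 0.2477] phi 8.73 tilt z [ 0.002  0.001 -1.   ] open 0.0498 t 5.75
turn -0.3 shift [-2.4  0.1  3.7]
```

>>> drive_tool --moves '[40, 0, 0, 2, 0, 0, 0, 40, 0, 0, 1, 0, 0, 0, 40, 0, 0, 0, 0, 0, 0, 40, 0, 0, 0, 0, 0, 0, 72, 0, 0, 0, 0, 0, 0, 72, 0, 0, 0, 0, 0, 0, 72, 0, 0, 0, 0, 0, 0, 72, 0, 0, -10, 0, 0, 0]'

```text
t: 6.55
tool_pos: [0.5089, 0.3597, 0.2511]
orientation: [3.131, 0.239, -0.005]
force: [0.3, -0.7, 0.0]
opening: 0.0714
gripper_force: 0.0
```

>>> drive_tool --moves '[72, 0, 0, -40, 0, 0, 0, 72, 0, 0, -40, 0, 0, 0, 72, 0, 0, -40, 0, 0, 0, 72, 0, 0, -20, 0, 0, -8.5, 72, 0, 0, 0, 0, 0, -8.5, 72, 0, 0, 0, 0, 0, -8.5, 72, 0, 0, 0, 0, 0, -8.5, 72, 0, 0, 0, 0, 0, -8.5]'

```text
t: 7.35
tool_pos: [0.5096, 0.3601, 0.3936]
orientation: [-2.829, -1.367, -0.001]
force: [0.1, -0.1, -0.0]
opening: 0.0719
gripper_force: 0.0
```

>>> drive_tool --moves '[72, 0, 0, 0, 0, 0, -8.5, 72, 0, 0, 0, 0, 0, -8.5, 72, 0, 0, 0, 0, 0, -8.5, 72, 0, 0, 0, 0, 0, -8.5, 72, 0, 0, 0, 0, 0, -8.5, 72, 0, 0, 0, 0, 0, -5.3, 72, 0, 0, 0, 0, 0, 0, 72, 0, 0, 0, 0, 0, 0]'

```text
t: 8.15
tool_pos: [0.5097, 0.3601, 0.3932]
orientation: [2.043, 2.386, 0.001]
force: [-0.8, 0.8, 0.4]
opening: 0.0721
gripper_force: 0.0
```

Run:
```python
from h import *
to(.6125,.091,.40,99)
```

```text
pose [0.5097 0.3601 0.3932] phi 98.86 tilt z [ 0.  0. -1.] open 0.0721 t 8.15
turn -0.1 shift [-281.9   59.4   -6.8]
```

>>> drive_tool --moves '[80, -40, 8.5, 0, 0, 0, 0, 80, -40, 8.5, 0, 0, 0, 0, 80, -40, 8.5, 0, 0, 0, 0, 80, -40, 8.5, 0, 0, 0, 0, 80, -40, 8.5, 0, 0, 0, 0, 80, -40, 8.5, 0, 0, 0, 0, 80, -32, 8.4, 0, 0, 0, 0, 80, -10, 0, 0, 0, 0, 0]'

```text
t: 8.95
tool_pos: [0.6136, 0.0878, 0.3929]
orientation: [2.046, 2.383, -0.0]
force: [0.2, 0.4, 0.3]
opening: 0.0801
gripper_force: 0.0
```

>>> drive_tool --moves '[80, 0, 0, 0, 0, 0, 0, 80, 0, 0, 0, 0, 0, 0, 80, 0, 0, 0, 0, 0, 0]'

```text
t: 9.25
tool_pos: [0.6122, 0.0924, 0.3928]
orientation: [-2.038, -2.39, -0.0]
force: [-0.3, 0.1, -0.2]
opening: 0.0801
gripper_force: 0.0
```

Run:
```python
from h import *
c=cam("wrist"); save(c,"w2.png"); W=c["W"]; t=cam("top"); save(t,"t2.png"); T=t["W"]
def f(W,x,y,z0,z1,r,n):
    m=(W[...,2]>z0)&(W[...,2]<z1)&(np.hypot(W[...,0]-x,W[...,1]-y)<r)
    if m.sum()>3: print(n,m.sum(),np.round(cv2.minEnclosingCircle((W[m][:,:2]*1000).astype(np.float32))[0],1),cv2.minAreaRect((W[m][:,:2]*1000).astype(np.float32)),W[m].mean(0))
for Q in (W,T):
    f(Q,.612,.091,.09,.11,.035,"bottle shoulder"); f(Q,.612,.091,.115,.14,.035,"bottle tip")
    f(Q,.632,-.031,.12,.14,.042,"carton"); f(Q,.622,.03,.05,.08,.03,"plant")
    f(Q,.509,.36,.11,.125,.04,"can")
to(.6125,.091,.252,99)
```

```text
bottle shoulder 1069 [617.1  92.9] ((616.8326416015625, 92.78982543945312), (47.116851806640625, 46.9725341796875), 58.0033073425293) [0.61592641 0.09723819 0.10487865]
bottle tip 861 [616.9  93. ] ((616.8416748046875, 92.93844604492188), (28.010759353637695, 28.85308265686035), 8.592915534973145) [0.61642698 0.09501162 0.12427046]
carton 1353 [635.4 -19.7] ((635.518798828125, -19.322656631469727), (46.04829406738281, 22.070518493652344), 5.586113452911377) [ 0.63464514 -0.01668239  0.12916424]
plant 1581 [625.8  29.9] ((626.0040283203125, 29.99199867248535), (48.994606018066406, 48.57563781738281), 8.067071914672852) [0.62498436 0.03439881 0.0650559 ]
carton 528 [634.6 -31.5] ((634.9271850585938, -31.486371994018555), (46.4738655090332, 47.083953857421875), 3.501758098602295) [ 0.63373962 -0.03147791  0.13119002]
plant 277 [623.8  28.9] ((624.07275390625, 21.941083908081055), (48.350990295410156, 31.83405303955078), 3.9341864585876465) [0.62218453 0.02351624 0.06632317]
can 170 [508.4 365.9] ((508.2880554199219, 374.6431884765625), (46.35018539428711, 19.046104431152344), 0.884118378162384) [0.50831983 0.37332499 0.11523324]
pose [0.6123 0.0923 0.3928] phi 99.11 tilt z [ 0.  0. -1.] open 0.0798 t 9.35
turn 0.1 shift [ -1.4   0.  140.8]
```

View pics/w2.png

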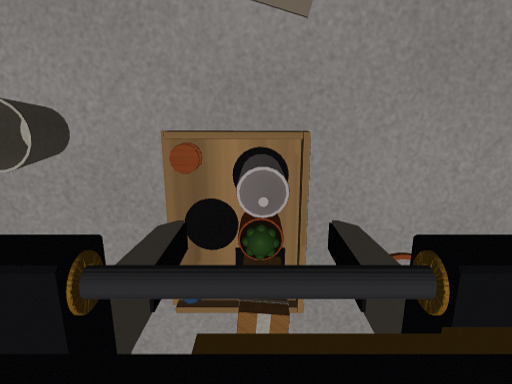

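The wrist view shows the bottle at (263,190) between the fingers, the cactus at (262,240) and the now-empty canister pad at (212,223). I'll descend on the bottle, shifted about 4 mm in tool y.

>>> drive_tool --moves '[80, -0.5, 3.7, 0, 0, 0, 0, 80, 0, 0, 40, 0, 0, 0, 80, 0, 0, 40, 0, 0, 0, 80, 0, 0, 40, 0, 0, 0, 80, 0, 0, 21, 0, 0, 0, 80, 0, 0, 0, 0, 0, 0, 80, 0, 0, 0, 0, 0, 0, 80, 0, 0, 0, 0, 0, 0]'

```text
t: 10.15
tool_pos: [0.6174, 0.0913, 0.2542]
orientation: [2.038, 2.388, 0.004]
force: [-0.2, 0.5, -0.2]
opening: 0.0799
gripper_force: 0.0
```

>>> drive_tool --moves '[35, 0, 0, 0, 0, 0, 0, 35, 0, 0, 0, 0, 0, 0, 35, 0, 0, 0, 0, 0, 0, 35, 0, 0, 0, 0, 0, 0, 35, 0, 0, 0, 0, 0, 0, 35, 0, 0, 0, 0, 0, 0]'

```text
t: 10.75
tool_pos: [0.6164, 0.0911, 0.2519]
orientation: [2.04, 2.389, 0.0]
force: [-0.2, -0.0, 2.1]
opening: 0.0474
gripper_force: 20.0
```

Run:
```python
from h import *
s=robot.read_state();print(s["gripper_force"],s["force"])
to(.602,.345,.2465,99)
```

```text
19.989241361618042 [-0.191582   -0.02941314  2.14673593]
pose [0.6164 0.0911 0.2519] phi 99.03 tilt z [ 0.  0. -1.] open 0.0474 t 10.75
turn 0.0 shift [253.1  25.5   5.4]
```

>>> drive_tool --moves '[35, 0, 0, -25, 0, 0, 0, 35, 0, 0, -40, 0, 0, 0, 35, 0, 0, -35, 0, 0, 0, 35, 36, 3.6, 0, 0, 0, 0, 35, 36, 3.6, 0, 0, 0, 0, 35, 36, 3.6, 0, 0, 0, 0, 35, 36, 3.6, 0, 0, 0, 0, 35, 36, 3.6, 0, 0, 0, 0]'

```text
t: 11.55
tool_pos: [0.6055, 0.273, 0.3511]
orientation: [-2.04, -2.389, 0.001]
force: [1.4, 0.5, -0.9]
opening: 0.0475
gripper_force: 20.0
```

>>> drive_tool --moves '[35, 36, 3.6, 0, 0, 0, 0, 35, 25, 3.6, 0, 0, 0, 0, 35, 12, 0, 0, 0, 0, 0, 35, 0, 0, 0, 0, 0, 0, 35, 0, 0, 40, 0, 0, 0, 35, 0, 0, 35, 0, 0, 0, 35, 0, 0, 20, 0, 0, 0, 35, 0, 0, 8, 0, 0, 0]'

```text
t: 12.35
tool_pos: [0.6008, 0.3425, 0.245]
orientation: [-2.04, -2.386, 0.009]
force: [0.6, 0.5, -2.5]
opening: 0.0481
gripper_force: 20.0
```

>>> drive_tool --moves '[35, 0, 0, 3, 0, 0, 0, 35, 0, 0, 1.5, 0, 0, 0, 35, 0, 0, 0, 0, 0, 0, 35, 0, 0, 0, 0, 0, 0]'

```text
t: 12.75
tool_pos: [0.6022, 0.345, 0.246]
orientation: [2.039, 2.389, 0.004]
force: [0.5, -0.2, -2.7]
opening: 0.0477
gripper_force: 20.0
```

Run:
```python
from h import *
s=robot.read_state();print(s["gripper_force"],s["force"])
to(.602,.345,.2440,99)
```

```text
19.986891746520996 [ 0.45526792 -0.21467029 -2.70409882]
pose [0.6022 0.345  0.246 ] phi 99.02 tilt z [ 0.002  0.001 -1.   ] open 0.0477 t 12.75
turn 0.0 shift [-0.  -0.2  2. ]
```

>>> drive_tool --moves '[35, 0, 0, 1.5, 0, 0, 0, 35, 0, 0, 0, 0, 0, 0, 66, 0, 0, 0, 0, 0, 0, 66, 0, 0, 0, 0, 0, 0, 66, 0, 0, 0, 0, 0, 0, 66, 0, 0, -10, 0, 0, 0, 66, 0, 0, -40, 0, 0, 0, 66, 0, 0, -40, 0, 0, 0]'

```text
t: 13.55
tool_pos: [0.601, 0.3446, 0.3328]
orientation: [-2.039, -2.388, 0.005]
force: [1.0, 0.3, 1.0]
opening: 0.0657
gripper_force: 0.0
```

>>> drive_tool --moves '[80, 0, 0, -40, 0, 0, 0, 80, -17.7, -2.7, -20, 0, 0, 0, 80, -37.7, -2.7, 0, 0, 0, 0, 80, -37.7, -2.7, 0, 0, 0, 0, 80, -37.7, -2.7, 0, 0, 0, 0, 80, -37.7, -2.7, 0, 0, 0, 0, 80, -37.7, -2.7, 0, 0, 0, 0, 80, -37.7, -2.7, 0, 0, 0, 0]'

```text
t: 14.35
tool_pos: [0.621, 0.0995, 0.3938]
orientation: [2.039, 2.389, 0.001]
force: [0.5, -0.6, 0.2]
opening: 0.08
gripper_force: 0.0
```

>>> drive_tool --moves '[80, -37.7, -2.7, 0, 0, 0, 0, 80, -37.7, -2.7, 0, 0, 0, 0, 80, -37.7, -2.7, 0, 0, 0, 0, 80, -20, 0, 0, 0, 0, 0, 80, 0, 0, 0, 0, 0, 0, 80, 0, 0, 0, 0, 0, 0, 80, 0, 0, 0, 0, 0, 0]'

```text
t: 15.05
tool_pos: [0.634, -0.0307, 0.3931]
orientation: [-2.039, -2.39, -0.001]
force: [0.6, 0.9, -0.2]
opening: 0.0798
gripper_force: 0.0
```

Run:
```python
from h import *
c=cam("wrist"); save(c,"w3.png"); W=c["W"]
def f(W,x,y,z0,z1,r,n):
    m=(W[...,2]>z0)&(W[...,2]<z1)&(np.hypot(W[...,0]-x,W[...,1]-y)<r)
    if m.sum()>3: print(n,m.sum(),np.round(cv2.minEnclosingCircle((W[m][:,:2]*1000).astype(np.float32))[0],1),cv2.minAreaRect((W[m][:,:2]*1000).astype(np.float32)),W[m].mean(0))
f(W,.632,-.031,.12,.14,.042,"carton"); f(W,.622,.03,.05,.08,.04,"plant")
to(.634,-.0315,.252,99)
```

```text
carton 3245 [636.3 -32.2] ((636.5064086914062, -32.42013931274414), (46.057952880859375, 47.11963653564453), 4.391856670379639) [ 0.63626554 -0.03102078  0.1304299 ]
plant 2011 [625.8  29.6] ((625.814453125, 29.583951950073242), (48.930198669433594, 48.67289733886719), 1.2410343885421753) [0.62567263 0.03013472 0.06544057]
pose [ 0.634  -0.0305  0.393 ] phi 99.11 tilt z [ 0.  0. -1.] open 0.0799 t 15.1
turn 0.1 shift [ -1.   -0.2 141. ]
```

View pics/w3.png

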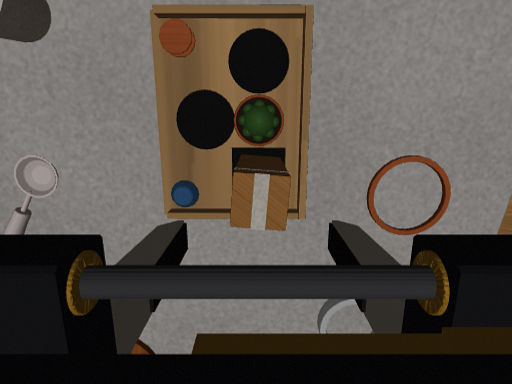

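The wrist view shows the carton at (261,200), turned about 4.5° away from the tray axes. The cactus is at (259,119), and both emptied pads are clear. I'll align with the carton faces and grasp.

>>> drive_tool --moves '[80, 0, 0, 0, 0, 0, 4.6, 80, -1.5, 2.1, 40, 0, 0, 0, 80, 0, 0, 40, 0, 0, 0, 80, 0, 0, 40, 0, 0, 0, 80, 0, 0, 21, 0, 0, 0, 80, 0, 0, 0, 0, 0, 0, 80, 0, 0, 0, 0, 0, 0, 80, 0, 0, 0, 0, 0, 0]'

```text
t: 15.9
tool_pos: [0.6373, -0.0326, 0.2544]
orientation: [2.131, 2.304, 0.003]
force: [1.2, 0.6, 0.6]
opening: 0.0801
gripper_force: 0.0
```

>>> drive_tool --moves '[35, 0, 0, 0, 0, 0, 0, 35, 0, 0, 0, 0, 0, 0, 35, 0, 0, 0, 0, 0, 0, 35, 0, 0, 0, 0, 0, 0, 35, 0, 0, 0, 0, 0, 0, 35, 0, 0, 0, 0, 0, 0]'

```text
t: 16.5
tool_pos: [0.6363, -0.0331, 0.2519]
orientation: [2.134, 2.306, 0.0]
force: [-0.1, -0.9, 1.5]
opening: 0.046
gripper_force: 20.0
```

Run:
```python
from h import *
s=robot.read_state();print(s["gripper_force"],s["force"])
to(.414,.375,.2465,94.5)
```

```text
19.991287887096405 [-0.12433114 -0.89551452  1.45990891]
pose [ 0.6363 -0.0331  0.2519] phi 94.43 tilt z [ 0. -0. -1.] open 0.046 t 16.5
turn -0.1 shift [ 424.3 -189.6    5.4]
```

>>> drive_tool --moves '[35, 0, 0, -25, 0, 0, 0, 35, 0, 0, -45, 0, 0, 0, 35, 0, 0, -45, 0, 0, 0, 35, 20, -9, -35, 0, 0, 0, 35, 42.4, -19, 0, 0, 0, 0, 35, 42.4, -19, 0, 0, 0, 0, 35, 42.4, -19, 0, 0, 0, 0, 35, 42.4, -19, 0, 0, 0, 0]'

```text
t: 17.3
tool_pos: [0.5357, 0.1506, 0.4014]
orientation: [-2.134, -2.305, 0.0]
force: [0.0, 0.9, -2.0]
opening: 0.046
gripper_force: 20.0
```

>>> drive_tool --moves '[35, 42.4, -19, 0, 0, 0, 0, 35, 42.4, -19, 0, 0, 0, 0, 35, 42.4, -19, 0, 0, 0, 0, 35, 42.4, -19, 0, 0, 0, 0, 35, 42.4, -19, 0, 0, 0, 0, 35, 22.5, -10, 0, 0, 0, 0, 35, 0, 0, 0, 0, 0, 0, 35, 0, 0, 0, 0, 0, 0]'

```text
t: 18.1
tool_pos: [0.4137, 0.3753, 0.4013]
orientation: [2.132, 2.307, -0.002]
force: [-0.5, -1.2, -1.4]
opening: 0.0463
gripper_force: 20.0
```

Run:
```python
from h import *
to(.414,.375,.2445,94.5)
```

```text
pose [0.4137 0.3753 0.4013] phi 94.52 tilt z [-0.    -0.001 -1.   ] open 0.0463 t 18.1
turn 0.0 shift [ -0.4   0.2 156.8]
```

>>> drive_tool --moves '[35, 0, 0, 40, 0, 0, 0, 35, 0, 0, 45, 0, 0, 0, 35, 0, 0, 40, 0, 0, 0, 35, 0, 0, 20, 0, 0, 0, 35, 0, 0, 8, 0, 0, 0, 35, 0, 0, 3, 0, 0, 0, 35, 0, 0, 1.5, 0, 0, 0, 35, 0, 0, 0, 0, 0, 0]'

```text
t: 18.9
tool_pos: [0.4149, 0.3753, 0.2459]
orientation: [2.134, 2.305, 0.004]
force: [-0.3, 0.9, -1.4]
opening: 0.0463
gripper_force: 20.0
```

>>> drive_tool --moves '[35, 0, 0, 0, 0, 0, 0, 66, 0, 0, 0, 0, 0, 0, 66, 0, 0, 0, 0, 0, 0, 66, 0, 0, 0, 0, 0, 0, 66, 0, 0, -10, 0, 0, 0, 66, 0, 0, -40, 0, 0, 0, 66, 0, 0, -40, 0, 0, 0, 66, 0, 0, -40, 0, 0, 0]'

```text
t: 19.7
tool_pos: [0.4138, 0.375, 0.3764]
orientation: [2.134, 2.306, 0.0]
force: [1.1, 0.9, -0.9]
opening: 0.0662
gripper_force: 0.0
```

>>> drive_tool --moves '[66, 0, 0, -20, 0, 0, 0, 66, 0, 0, 0, 0, 0, 0]'

```text
t: 19.9
tool_pos: [0.4148, 0.3758, 0.3997]
orientation: [2.133, 2.305, 0.013]
force: [0.1, -0.3, 0.2]
opening: 0.066
gripper_force: 0.0
```

Run:
```python
from h import *
c=cam("scene"); save(c,"s3.png")
to(.625,.030,.39,94.5)
```

```text
pose [0.4144 0.3754 0.3968] phi 94.43 tilt z [ 0.004  0.003 -1.   ] open 0.0662 t 19.95
turn -0.1 shift [-360.9  182.8    6.8]
```

View pics/s3.png

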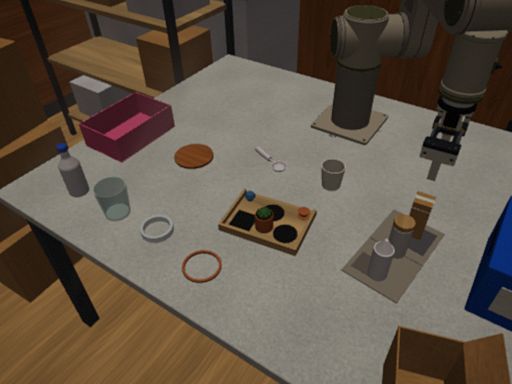

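The scene view shows the bottle (381,262), canister (402,235) and carton (423,215) upright on the sheet, and the cactus (264,218) alone in the tray. Cactus next.

>>> drive_tool --moves '[66, -40, 20.3, 0, 0, 0, 0, 66, -40, 20.3, 0, 0, 0, 0, 66, -40, 20.3, 0, 0, 0, 0, 66, -40, 20.3, 0, 0, 0, 0, 66, -40, 20.3, 0, 0, 0, 0, 66, -40, 20.3, 0, 0, 0, 0, 66, -40, 20.3, 0, 0, 0, 0, 66, -40, 20.3, 0, 0, 0, 0]'

```text
t: 20.75
tool_pos: [0.6009, 0.0669, 0.392]
orientation: [-2.132, -2.304, 0.003]
force: [0.8, 0.1, -0.0]
opening: 0.0662
gripper_force: 0.0
```

>>> drive_tool --moves '[66, -30, 15.4, 0, 0, 0, 0, 66, -11, 5, 0, 0, 0, 0, 66, 0, 0, 50, 0, 0, 0, 66, 0, 0, 40, 0, 0, 0, 66, 0, 0, 0, 0, 0, 0, 66, 0, 0, 0, 0, 0, 0, 66, 0, 0, 0, 0, 0, 0]'

```text
t: 21.45
tool_pos: [0.6249, 0.0298, 0.3069]
orientation: [2.132, 2.305, 0.003]
force: [1.2, 0.3, 0.8]
opening: 0.0663
gripper_force: 0.0
```

Run:
```python
from h import *
to(.6257,.0298,.2153,94.5)
```

```text
pose [0.6249 0.0298 0.3069] phi 94.47 tilt z [ 0.003 -0.    -1.   ] open 0.0663 t 21.45
turn -0.0 shift [-0.1  0.8 91.6]
```

>>> drive_tool --moves '[66, 0, 0.8, 35, 0, 0, 0, 66, 0, 0, 30, 0, 0, 0, 66, 0, 0, 17, 0, 0, 0, 66, 0, 0, 8, 0, 0, 0, 66, 0, 0, 0, 0, 0, 0, 66, 0, 0, 0, 0, 0, 0, 66, 0, 0, 0, 0, 0, 0]'

```text
t: 22.15
tool_pos: [0.6259, 0.0294, 0.2163]
orientation: [2.132, 2.304, 0.003]
force: [0.4, -0.1, 0.2]
opening: 0.0658
gripper_force: 0.0
```

>>> drive_tool --moves '[40, 0, 0, 0, 0, 0, 0, 40, 0, 0, 0, 0, 0, 0, 40, 0, 0, 0, 0, 0, 0, 40, 0, 0, 0, 0, 0, 0, 40, 0, 0, 0, 0, 0, 0]'

```text
t: 22.65
tool_pos: [0.6252, 0.0294, 0.2148]
orientation: [2.134, 2.305, 0.001]
force: [-0.8, -0.6, 3.7]
opening: 0.0495
gripper_force: 20.0
```

Run:
```python
from h import *
s=robot.read_state();print(s["gripper_force"],s["force"])
to(.4815,-.3405,.2233,94.5)
```

```text
20.000930428504944 [-0.76152608 -0.633582    3.68853388]
pose [0.6252 0.0294 0.2148] phi 94.43 tilt z [ 0.001  0.    -1.   ] open 0.0495 t 22.65
turn -0.1 shift [-357.4 -172.3   -8.5]
```

>>> drive_tool --moves '[40, 0, 0, -25, 0, 0, 0, 40, 0, 0, -40, 0, 0, 0, 40, 0, 0, -35, 0, 0, 0, 40, -37.4, -19.3, 0, 0, 0, 0, 40, -40, -19, 0, 0, 0, 0, 40, -40, -19, 0, 0, 0, 0, 40, -40, -19, 0, 0, 0, 0, 40, -40, -19, 0, 0, 0, 0]'

```text
t: 23.45
tool_pos: [0.544, -0.176, 0.3133]
orientation: [-2.133, -2.305, 0.001]
force: [0.4, -0.2, -2.6]
opening: 0.0493
gripper_force: 20.0
```

>>> drive_tool --moves '[40, -40, -19, 0, 0, 0, 0, 40, -40, -19, 0, 0, 0, 0, 40, -40, -19, 0, 0, 0, 0, 40, -25, -12, 0, 0, 0, 0, 40, -15, -8, 0, 0, 0, 0, 40, 0, 0, 40, 0, 0, 0, 40, 0, 0, 20, 0, 0, 0, 40, 0, 0, 0, 0, 0, 0]'

```text
t: 24.25
tool_pos: [0.4793, -0.3385, 0.2495]
orientation: [-2.128, -2.3, 0.0]
force: [-0.0, 0.6, -2.9]
opening: 0.0493
gripper_force: 20.0
```

Run:
```python
from h import *
to(.4815,-.3405,.2233,94.5); t=cam("top"); W=t["W"]
v,u=np.mgrid[0:384,0:512]; m=(np.hypot(W[...,0]-.48,W[...,1]+.34)<.08)&(W[...,2]>.01)&(W[...,2]<.022)
print(cv2.minEnclosingCircle((W[m][:,:2]*1000).astype(np.float32)))
```

```text
pose [ 0.4793 -0.3385  0.2495] phi 94.44 tilt z [-0.006  0.006 -1.   ] open 0.0493 t 24.25
turn -0.1 shift [-2.2  2.  26.2]
((481.34088134765625, -339.89984130859375), 64.61857604980469)
```

>>> drive_tool --moves '[40, 0, 0, 14, 0, 0, 0, 40, 0, 0, 8, 0, 0, 0, 40, 0, 0, 4, 0, 0, 0, 40, 0, 0, 0, 0, 0, 0, 40, 0, 0, 0, 0, 0, 0, 40, 0, 0, 0, 0, 0, 0]'

```text
t: 24.9
tool_pos: [0.481, -0.3405, 0.2289]
orientation: [2.133, 2.305, 0.0]
force: [0.1, 0.5, -2.4]
opening: 0.0496
gripper_force: 20.0
```

Run:
```python
from h import *
s=robot.read_state();print(s["gripper_force"],s["force"])
to(.4815,-.340,.2228,94.5)
```

```text
19.999351501464844 [ 0.12421266  0.49366908 -2.41226737]
pose [ 0.481  -0.3405  0.2289] phi 94.43 tilt z [ 0.001 -0.001 -1.   ] open 0.0496 t 24.9
turn -0.1 shift [0.4 0.5 6.1]
```

>>> drive_tool --moves '[40, 0, 0, 3, 0, 0, 0, 40, 0, 0, 2, 0, 0, 0, 40, 0, 0, 0.6, 0, 0, 0, 40, 0, 0, 0, 0, 0, 0, 40, 0, 0, 0, 0, 0, 0, 66, 0, 0, 0, 0, 0, 0, 66, 0, 0, 0, 0, 0, 0, 66, 0, 0, 0, 0, 0, 0]'

```text
t: 25.7
tool_pos: [0.481, -0.3403, 0.2228]
orientation: [2.134, 2.305, 0.0]
force: [0.7, 0.8, -0.6]
opening: 0.0651
gripper_force: 0.0
```

>>> drive_tool --moves '[66, 0, 0, -10, 0, 0, 0, 66, 0, 0, -40, 0, 0, 0, 66, 0, 0, -50, 0, 0, 0, 66, 0, 0, -50, 0, 0, 0, 66, 0, 0, -25, 0, 0, 0, 66, 0, 0, 0, 0, 0, 0]'

```text
t: 26.3
tool_pos: [0.4817, -0.341, 0.4048]
orientation: [2.127, 2.298, 0.001]
force: [-0.1, -0.3, 0.7]
opening: 0.0659
gripper_force: 0.0
```

Run:
```python
from h import *
w=cam("wrist");t=cam("top"); save(t,"t4.png"); save(w,"w4.png")
for Q in (w["W"],t["W"]):
    m=(Q[...,2]>.058)&(Q[...,2]<.09)&(np.hypot(Q[...,0]-.48,Q[...,1]+.34)<.05)
    if m.sum(): print(m.sum(),cv2.minEnclosingCircle((Q[m][:,:2]*1000).astype(np.float32)))
W=t["W"]
for n,x,y,z in (("can",.509,.36,.108),("bottle",.602,.345,.09),("carton",.414,.375,.116)):
    m=(W[...,2]>z)&(W[...,2]<.14)&(np.hypot(W[...,0]-x,W[...,1]-y)<.045)
    print(n,m.sum(),cv2.minAreaRect((W[m][:,:2]*1000).astype(np.float32)))
to(.414,.375,.40,94.5)
```

```text
1746 ((481.2699279785156, -339.8973693847656), 25.015777587890625)
431 ((480.30072021484375, -338.0215148925781), 25.554948806762695)
can 506 ((508.1702880859375, 359.1576843261719), (48.47637939453125, 48.71781539916992), 66.22953796386719)
bottle 427 ((600.8884887695312, 346.5906066894531), (46.645381927490234, 46.09468460083008), 4.199004650115967)
carton 599 ((414.5807800292969, 376.8881530761719), (46.0177001953125, 47.5723876953125), 4.013656139373779)
pose [ 0.4809 -0.3403  0.3987] phi 94.43 tilt z [ 0.002 -0.001 -1.   ] open 0.066 t 26.4
turn -0.1 shift [718.3 -10.6  -1.3]
```

View pics/t4.png

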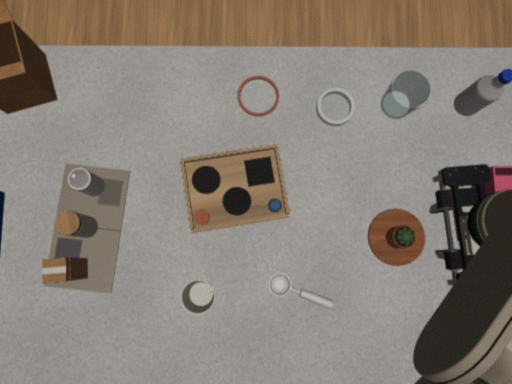

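Top view: the cactus is at (403,237) on the turntable, 1–2 mm off centre. The three others stand on the sheet at (79,180), (67,223) and (60,270), and all pads are empty. I'll return the carton first.

>>> drive_tool --moves '[72, 45, -0.7, 0, 0, 0, 0, 72, 45, -0.7, 0, 0, 0, 0, 72, 45, -0.7, 0, 0, 0, 0, 72, 45, -0.7, 0, 0, 0, 0, 72, 45, -0.7, 0, 0, 0, 0, 72, 45, -0.7, 0, 0, 0, 0, 72, 45, -0.7, 0, 0, 0, 0, 72, 45, -0.7, 0, 0, 0, 0]'

```text
t: 27.2
tool_pos: [0.4463, 0.0199, 0.3955]
orientation: [-2.132, -2.303, 0.003]
force: [1.1, -0.2, 0.6]
opening: 0.0718
gripper_force: 0.0
```

>>> drive_tool --moves '[72, 45, -0.7, 0, 0, 0, 0, 72, 45, -0.7, 0, 0, 0, 0, 72, 45, -0.7, 0, 0, 0, 0, 72, 45, -0.7, 0, 0, 0, 0, 72, 45, -0.7, 0, 0, 0, 0, 72, 45, -0.7, 0, 0, 0, 0, 72, 45, -0.7, 0, 0, 0, 0, 72, 33, -0.5, 0, 0, 0, 0]'

```text
t: 28.0
tool_pos: [0.4139, 0.367, 0.3951]
orientation: [-2.132, -2.306, 0.006]
force: [0.9, -0.0, -0.3]
opening: 0.0721
gripper_force: 0.0
```

>>> drive_tool --moves '[72, 10, 0, 0, 0, 0, 0, 72, 0, 0, 0, 0, 0, 0, 72, 0, 0, 0, 0, 0, 0, 72, 0, 0, 0, 0, 0, 0]'

```text
t: 28.4
tool_pos: [0.4147, 0.3734, 0.3971]
orientation: [2.135, 2.304, -0.002]
force: [0.8, 0.2, -0.5]
opening: 0.0717
gripper_force: 0.0
```

Run:
```python
from h import *
to(.4144,.3754,.2445,94.5)
```

```text
pose [0.4147 0.3734 0.3971] phi 94.35 tilt z [-0.001 -0.001 -1.   ] open 0.0717 t 28.4
turn -0.1 shift [  2.   -0.2 152.6]
```

>>> drive_tool --moves '[72, 2, 0, 45, 0, 0, 0, 72, 0, 0, 45, 0, 0, 0, 72, 0, 0, 40, 0, 0, 0, 72, 0, 0, 22, 0, 0, 0, 72, 0, 0, 0, 0, 0, 0, 72, 0, 0, 0, 0, 0, 0, 72, 0, 0, 0, 0, 0, 0]'

```text
t: 29.1
tool_pos: [0.4153, 0.3769, 0.2481]
orientation: [2.134, 2.304, 0.006]
force: [0.4, -0.5, -0.2]
opening: 0.072
gripper_force: 0.0
```

>>> drive_tool --moves '[35, 0, 0, 0, 0, 0, 0, 35, 0, 0, 0, 0, 0, 0, 35, 0, 0, 0, 0, 0, 0, 35, 0, 0, 0, 0, 0, 0, 35, 0, 0, 0, 0, 0, 0, 35, 0, 0, 0, 0, 0, 0]'

```text
t: 29.7
tool_pos: [0.4144, 0.3769, 0.2461]
orientation: [2.134, 2.306, 0.001]
force: [-0.9, -0.8, 3.6]
opening: 0.0461
gripper_force: 20.0
```

Run:
```python
from h import *
s=robot.read_state();print(s["gripper_force"],s["force"])
to(.6363,-.0331,.2525,94.5)
```

```text
20.000064969062805 [-0.8699573  -0.76018054  3.6347041 ]
pose [0.4144 0.3769 0.2461] phi 94.44 tilt z [ 0.001  0.    -1.   ] open 0.0461 t 29.7
turn -0.1 shift [-426.1  189.1   -6.4]
```

>>> drive_tool --moves '[35, 0, 0, -25, 0, 0, 0, 35, 0, 0, -45, 0, 0, 0, 35, 0, 0, -45, 0, 0, 0, 35, -20, 9, -35, 0, 0, 0, 35, -42.4, 18.9, 0, 0, 0, 0, 35, -42.4, 18.9, 0, 0, 0, 0, 35, -42.4, 18.9, 0, 0, 0, 0, 35, -42.4, 18.9, 0, 0, 0, 0]'

```text
t: 30.5
tool_pos: [0.5135, 0.1926, 0.3952]
orientation: [-2.133, -2.306, 0.001]
force: [1.0, -0.5, -2.0]
opening: 0.046
gripper_force: 20.0
```

>>> drive_tool --moves '[35, -42.4, 18.9, 0, 0, 0, 0, 35, -42.4, 18.9, 0, 0, 0, 0, 35, -42.4, 18.9, 0, 0, 0, 0, 35, -42.4, 18.9, 0, 0, 0, 0, 35, -42.4, 18.9, 0, 0, 0, 0, 35, -15, 6.9, 0, 0, 0, 0, 35, -8, 3, 0, 0, 0, 0, 35, 0, 0, 0, 0, 0, 0]'

```text
t: 31.3
tool_pos: [0.6354, -0.0322, 0.3949]
orientation: [-2.134, -2.304, 0.001]
force: [0.9, 1.1, -1.3]
opening: 0.046
gripper_force: 20.0
```

>>> drive_tool --moves '[35, 0, 0, 45, 0, 0, 0, 35, 0, 0, 45, 0, 0, 0, 35, 0, 0, 25, 0, 0, 0, 35, 0, 0, 10, 0, 0, 0, 35, 0, 0, 0, 0, 0, 0, 35, 0, 0, 0, 0, 0, 0, 35, 0, 0, 0, 0, 0, 0]'

```text
t: 32.0
tool_pos: [0.6365, -0.0317, 0.2735]
orientation: [2.131, 2.304, 0.004]
force: [-0.0, -1.0, -2.1]
opening: 0.0457
gripper_force: 20.0
```

Run:
```python
from h import *
s=robot.read_state();print(s["gripper_force"],s["force"])
to(.6363,-.0316,.2541,94.5)
```

```text
19.999993443489075 [-0.04465305 -0.97471058 -2.09082829]
pose [ 0.6365 -0.0317  0.2735] phi 94.46 tilt z [ 0.004 -0.    -1.   ] open 0.0457 t 32.0
turn -0.0 shift [ 0.1 -0.2 19.4]
```

>>> drive_tool --moves '[35, 0, 0, 11, 0, 0, 0, 35, 0, 0, 5, 0, 0, 0, 35, 0, 0, 2, 0, 0, 0, 35, 0, 0, 1.5, 0, 0, 0, 35, 0, 0, 0, 0, 0, 0, 35, 0, 0, 0, 0, 0, 0, 70, 0, 0, 0, 0, 0, 0, 70, 0, 0, 0, 0, 0, 0]'

```text
t: 32.8
tool_pos: [0.6355, -0.0321, 0.2512]
orientation: [2.134, 2.305, 0.0]
force: [0.3, -0.8, -1.1]
opening: 0.0572
gripper_force: 0.0
```

>>> drive_tool --moves '[70, 0, 0, 0, 0, 0, 0, 70, 0, 0, -10, 0, 0, 0, 70, 0, 0, -40, 0, 0, 0, 70, 0, 0, -45, 0, 0, 0, 70, 0, 0, -45, 0, 0, -4.5, 72, 40, 2.7, 0, 0, 0, 0, 72, 40, 2.7, 0, 0, 0, 0, 72, 40, 2.7, 0, 0, 0, 0]'

```text
t: 33.6
tool_pos: [0.6247, 0.0887, 0.3926]
orientation: [2.042, 2.386, 0.002]
force: [-0.1, 0.8, -0.6]
opening: 0.072
gripper_force: 0.0
```

>>> drive_tool --moves '[72, 40, 2.7, 0, 0, 0, 0, 72, 40, 2.7, 0, 0, 0, 0, 72, 40, 2.7, 0, 0, 0, 0, 72, 40, 2.7, 0, 0, 0, 0, 72, 40, 2.7, 0, 0, 0, 0, 72, 40, 2.7, 0, 0, 0, 0, 72, 17, 0.7, 0, 0, 0, 0, 72, 0, 0, 0, 0, 0, 0]'

```text
t: 34.4
tool_pos: [0.6008, 0.3467, 0.3912]
orientation: [-2.038, -2.391, -0.0]
force: [-0.2, -0.3, 0.4]
opening: 0.0718
gripper_force: 0.0
```

>>> drive_tool --moves '[72, 0, 0, 0, 0, 0, 0, 72, 0, 0, 0, 0, 0, 0]'

```text
t: 34.6
tool_pos: [0.6022, 0.3428, 0.3913]
orientation: [2.043, 2.386, -0.001]
force: [-1.1, 0.6, 1.0]
opening: 0.0716
gripper_force: 0.0
```

Run:
```python
from h import *
to(.6022,.345,.2450,99)
```

```text
pose [0.6022 0.3428 0.3913] phi 98.85 tilt z [ 0.    -0.001 -1.   ] open 0.0716 t 34.6
turn -0.2 shift [  2.1   0.4 146.3]
```

>>> drive_tool --moves '[72, 1, 0, 45, 0, 0, 0, 72, 0, 0, 45, 0, 0, 0, 72, 0, 0, 38, 0, 0, 0, 72, 0, 0, 18, 0, 0, 0, 72, 0, 0, 0, 0, 0, 0, 72, 0, 0, 0, 0, 0, 0, 72, 0, 0, 0, 0, 0, 0]'

```text
t: 35.3
tool_pos: [0.6029, 0.3456, 0.2487]
orientation: [2.041, 2.386, 0.007]
force: [-0.2, 0.4, 0.7]
opening: 0.0718
gripper_force: 0.0
```

>>> drive_tool --moves '[35, 0, 0, 0, 0, 0, 0, 35, 0, 0, 0, 0, 0, 0, 35, 0, 0, 0, 0, 0, 0, 35, 0, 0, 0, 0, 0, 0, 35, 0, 0, 0, 0, 0, 0, 35, 0, 0, 0, 0, 0, 0]'

```text
t: 35.9
tool_pos: [0.6017, 0.3455, 0.2457]
orientation: [2.041, 2.387, 0.001]
force: [0.7, -0.2, 3.2]
opening: 0.0479
gripper_force: 20.0
```

Run:
```python
from h import *
s=robot.read_state();print(s["gripper_force"],s["force"])
to(.6164,.0911,.2525,99)
```

```text
19.964771568775177 [ 0.70831226 -0.19103719  3.22619418]
pose [0.6017 0.3455 0.2457] phi 98.93 tilt z [ 0.001  0.    -1.   ] open 0.0479 t 35.9
turn -0.1 shift [-253.5  -25.2   -6.8]
```

>>> drive_tool --moves '[35, 0, 0, -25, 0, 0, 0, 35, 0, 0, -40, 0, 0, 0, 35, 0, 0, -35, 0, 0, 0, 35, -36, -3.6, 0, 0, 0, 0, 35, -36, -3.6, 0, 0, 0, 0, 35, -36, -3.6, 0, 0, 0, 0, 35, -36, -3.6, 0, 0, 0, 0, 35, -36, -3.6, 0, 0, 0, 0]'

```text
t: 36.7
tool_pos: [0.6112, 0.1633, 0.3442]
orientation: [-2.041, -2.387, 0.002]
force: [0.3, 0.4, -1.5]
opening: 0.0478
gripper_force: 20.0
```

>>> drive_tool --moves '[35, -36, -3.6, 0, 0, 0, 0, 35, -25, -3.6, 0, 0, 0, 0, 35, -12, 0, 0, 0, 0, 0, 35, 0, 0, 0, 0, 0, 0, 35, 0, 0, 40, 0, 0, 0, 35, 0, 0, 32, 0, 0, 0, 35, 0, 0, 0, 0, 0, 0, 35, 0, 0, 0, 0, 0, 0]'

```text
t: 37.5
tool_pos: [0.6155, 0.0927, 0.2728]
orientation: [-2.039, -2.388, 0.002]
force: [-0.0, 1.6, -1.8]
opening: 0.0479
gripper_force: 20.0
```

>>> drive_tool --moves '[35, 0, 0, 0, 0, 0, 0]'

```text
t: 37.6
tool_pos: [0.6167, 0.0923, 0.2755]
orientation: [2.039, 2.387, 0.004]
force: [1.0, -0.1, -2.0]
opening: 0.048
gripper_force: 20.0
```

Run:
```python
from h import *
to(.6164,.0911,.2539,99)
```

```text
pose [0.6167 0.0923 0.2755] phi 98.98 tilt z [ 0.003  0.    -1.   ] open 0.048 t 37.6
turn -0.0 shift [-1.2 -0.5 21.6]
```

>>> drive_tool --moves '[35, -1, 0, 11, 0, 0, 0, 35, 0, 0, 6, 0, 0, 0, 35, 0, 0, 2, 0, 0, 0, 35, 0, 0, 1.5, 0, 0, 0, 35, 0, 0, 0, 0, 0, 0, 35, 0, 0, 0, 0, 0, 0, 72, 0, 0, 0, 0, 0, 0, 72, 0, 0, 0, 0, 0, 0]'

```text
t: 38.4
tool_pos: [0.6162, 0.0905, 0.2526]
orientation: [2.042, 2.387, 0.001]
force: [0.0, -0.3, 0.5]
opening: 0.0595
gripper_force: 0.0
```

>>> drive_tool --moves '[72, 0, 0, 0, 0, 0, 0, 72, 0, 0, -10, 0, 0, 0, 72, 0, 0, -40, 0, 0, 0, 72, 0, 0, -45, 0, 0, 0, 72, 0, 0, -45, 0, 0, 0, 72, 0, 0, 0, 0, 0, 8.5, 72, 0, 0, 0, 0, 0, 8.5, 72, 0, 0, 0, 0, 0, 8.5]'

```text
t: 39.2
tool_pos: [0.6161, 0.0905, 0.3942]
orientation: [2.523, 1.87, 0.003]
force: [0.8, -0.2, -1.0]
opening: 0.072
gripper_force: 0.0
```

>>> drive_tool --moves '[72, 0, 0, 0, 0, 0, 8.5, 72, 0, 0, 0, 0, 0, 8.5, 72, 0, 0, 0, 0, 0, 8.5, 72, 0, 0, 0, 0, 0, 8.5, 72, 0, 0, 0, 0, 0, 8.5, 72, 0, 0, 0, 0, 0, 8.5, 72, 0, 0, 0, 0, 0, 8.5, 72, 0, 0, 0, 0, 0, 5]'

```text
t: 40.0
tool_pos: [0.616, 0.0905, 0.3935]
orientation: [3.133, 0.235, 0.001]
force: [-0.5, 0.1, 0.0]
opening: 0.0718
gripper_force: 0.0
```

>>> drive_tool --moves '[72, -8, -35, 0, 0, 0, 0, 72, -8, -35, 0, 0, 0, 0, 72, -8, -35, 0, 0, 0, 0, 72, -8, -35, 0, 0, 0, 0, 72, -8, -35, 0, 0, 0, 0, 72, -8, -35, 0, 0, 0, 0, 72, -8, -35, 0, 0, 0, 0, 72, -8, -35, 0, 0, 0, 0]'

```text
t: 40.8
tool_pos: [0.5086, 0.3584, 0.3936]
orientation: [-3.132, -0.245, -0.001]
force: [0.8, -0.3, -0.6]
opening: 0.0719
gripper_force: 0.0
```

>>> drive_tool --moves '[72, 0, 0, 0, 0, 0, 0, 72, 0, 0, 0, 0, 0, 0, 72, 0, 0, 0, 0, 0, 0]'

```text
t: 41.1
tool_pos: [0.5097, 0.3564, 0.393]
orientation: [3.132, 0.244, 0.001]
force: [0.4, -0.1, 0.2]
opening: 0.0722
gripper_force: 0.0
```

Run:
```python
from h import *
to(.509,.3597,.2450,9)
```

```text
pose [0.5097 0.3564 0.393 ] phi 8.9 tilt z [ 0. -0. -1.] open 0.0722 t 41.1
turn -0.1 shift [ -0.2  -3.4 148. ]
```

>>> drive_tool --moves '[72, 0, -3, 45, 0, 0, 0, 72, 0, 0, 45, 0, 0, 0, 72, 0, 0, 38, 0, 0, 0, 72, 0, 0, 20, 0, 0, 0, 72, 0, 0, 0, 0, 0, 0, 72, 0, 0, 0, 0, 0, 0, 72, 0, 0, 0, 0, 0, 0]'

```text
t: 41.8
tool_pos: [0.5101, 0.3601, 0.2472]
orientation: [-3.131, -0.243, -0.005]
force: [-0.1, -0.0, -0.1]
opening: 0.0722
gripper_force: 0.0
```

>>> drive_tool --moves '[40, 0, 0, 0, 0, 0, 0, 40, 0, 0, 0, 0, 0, 0, 40, 0, 0, 0, 0, 0, 0, 40, 0, 0, 0, 0, 0, 0, 40, 0, 0, 0, 0, 0, 0, 40, 0, 0, 0, 0, 0, 0]'

```text
t: 42.4
tool_pos: [0.5091, 0.3603, 0.2454]
orientation: [-3.132, -0.245, -0.001]
force: [-0.2, -1.1, 5.8]
opening: 0.0501
gripper_force: 20.0
```

Run:
```python
from h import *
s=robot.read_state();print(s["gripper_force"],s["force"])
to(.566,.0197,.2525,9)
```

```text
20.000530555844307 [-0.21254998 -1.12102985  5.8216309 ]
pose [0.5091 0.3603 0.2454] phi 8.94 tilt z [ 0.001  0.    -1.   ] open 0.0501 t 42.4
turn -0.1 shift [  2.9 345.3  -7.1]
```

>>> drive_tool --moves '[40, 0, 0, -25, 0, 0, 0, 40, 0, 0, -45, 0, 0, 0, 40, 0, 0, -45, 0, 0, 0, 40, 0, 15, -35, 0, 0, 0, 40, 1, 40, 0, 0, 0, 0, 40, 1, 40, 0, 0, 0, 0, 40, 1, 40, 0, 0, 0, 0, 40, 0, 40, 0, 0, 0, 0]'

```text
t: 43.2
tool_pos: [0.5388, 0.1863, 0.3938]
orientation: [3.132, 0.245, -0.002]
force: [0.4, 0.4, -2.3]
opening: 0.0499
gripper_force: 20.0
```

>>> drive_tool --moves '[40, 0, 40, 0, 0, 0, 0, 40, 0, 40, 0, 0, 0, 0, 40, 0, 40, 0, 0, 0, 0, 40, 0, 35, 0, 0, 0, 0, 40, 0, 15, 0, 0, 0, 0, 40, 0, 0, 0, 0, 0, 0, 40, 0, 0, 40, 0, 0, 0, 40, 0, 0, 45, 0, 0, 0]'

```text
t: 44.0
tool_pos: [0.5663, 0.021, 0.3109]
orientation: [-3.132, -0.245, -0.008]
force: [1.2, -0.3, -2.7]
opening: 0.0499
gripper_force: 20.0
```

>>> drive_tool --moves '[40, 0, 0, 30, 0, 0, 0, 40, 0, 0, 8, 0, 0, 0, 40, 0, 0, 0, 0, 0, 0, 40, 0, 0, 0, 0, 0, 0, 40, 0, 0, 0, 0, 0, 0, 40, 0, 0, 0, 0, 0, 0]'

```text
t: 44.6
tool_pos: [0.5662, 0.0198, 0.2738]
orientation: [3.132, 0.245, 0.005]
force: [-0.2, -0.5, -1.6]
opening: 0.0496
gripper_force: 20.0
```

Run:
```python
from h import *
to(.566,.0197,.2536,9)
```

```text
pose [0.5662 0.0198 0.2738] phi 8.93 tilt z [ 0.003 -0.    -1.   ] open 0.0496 t 44.6
turn -0.1 shift [-0.3  0.1 20.2]
```

>>> drive_tool --moves '[40, 0, 0, 11, 0, 0, 0, 40, 0, 0, 6, 0, 0, 0, 40, 0, 0, 2, 0, 0, 0, 40, 0, 0, 1.5, 0, 0, 0, 40, 0, 0, 0, 0, 0, 0, 40, 0, 0, 0, 0, 0, 0, 72, 0, 0, 0, 0, 0, 0, 72, 0, 0, 0, 0, 0, 0]'

```text
t: 45.4
tool_pos: [0.5654, 0.0197, 0.2509]
orientation: [3.132, 0.244, 0.0]
force: [0.7, 1.3, 1.1]
opening: 0.0613
gripper_force: 0.0
```

>>> drive_tool --moves '[72, 0, 0, 0, 0, 0, 0, 72, 0, 0, -10, 0, 0, 0, 72, 0, 0, -40, 0, 0, 0, 72, 0, 0, -45, 0, 0, 0, 72, 0, 0, -45, 0, 0, 0, 72, -30, 0, -20, 0, 0, 0, 72, -30, 0, 0, 0, 0, 0, 72, -20, 0, 0, 0, 0, 0]'

```text
t: 46.2
tool_pos: [0.4853, 0.0072, 0.413]
orientation: [3.131, 0.245, 0.004]
force: [0.4, -0.2, -0.2]
opening: 0.0722
gripper_force: 0.0
```

>>> drive_tool --moves '[72, 0, 0, 0, 0, 0, 0, 72, 0, 0, 0, 0, 0, 0, 72, 0, 0, 0, 0, 0, 0, 72, 0, 0, 0, 0, 0, 0]'

```text
t: 46.6
tool_pos: [0.487, 0.0074, 0.411]
orientation: [-3.132, -0.245, 0.001]
force: [-0.1, 1.6, 0.2]
opening: 0.0722
gripper_force: 0.0
```

Run:
```python
from h import *
c=cam("wrist"); save(c,"w5.png"); W=c["W"]
for n,x,y,z in (("can",.5655,.0185,.118),("bottle",.6165,.093,.095),("carton",.6362,-.032,.122),):
    m=(W[...,2]>z)&(W[...,2]<.145)&(np.hypot(W[...,0]-x,W[...,1]-y)<.045)
    print(n,m.sum(),cv2.minAreaRect((W[m][:,:2]*1000).astype(np.float32)))
```

```text
can 2912 ((565.6863403320312, 18.556358337402344), (48.58951950073242, 49.11083221435547), 9.902419090270996)
bottle 2679 ((613.524169921875, 90.4131088256836), (41.656864166259766, 47.32513427734375), 9.377604484558105)
carton 3028 ((629.9055786132812, -33.632598876953125), (34.03417205810547, 47.14920425415039), 5.331280708312988)
```

View pics/w5.png

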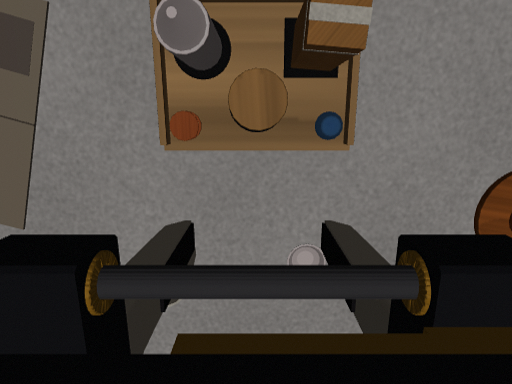

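The wrist view shows the canister (258,100), bottle (182,25) and carton (337,25) upright on their pads and released. Their edges match the start positions within about 1.5 mm, so I'm handing in.

```bash
python3 -c "
from plant import robot
print(robot.close_job())"
```

```text
the job is handed in; nothing more can be done
None
```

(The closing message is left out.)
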